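# Free the mixing ball stuck in the shaker's neck

## Robot

A 6-joint arm with a two-finger parallel gripper is mounted at the origin on the work surface. World frame = base frame: x ahead of the robot, y to its left, z up, the work surface at z = 0. Lengths are in mm, angles in rad, forces in N, time in s.
With the tool pointing down it reaches from about 275 to 750 mm from the base axis. Payload 10.2 kg.
Tool frame: the origin (TCP) lies on the centre line of the jaws, within the pads' length; the fingertips stand 8 mm ahead of it and the grasp point (between the pads) lies 11 mm behind it; z points along the fingers, y is the line along which they close (so a half turn about z gives the same grasp; the last joint's range is limited). The gripper opens to 85 mm and grips with 20 to 120 N. Pads are 22 mm wide; open, the fingers measure 114 mm over their backs; the gripper's body (76 mm by 85 mm) begins 54 mm behind the grasp point. The pads swing forward as they close: fully open they stand 13 mm farther back than shut.
Start: joints at [0.91, 0.313, 1.498, -0, 1.331, -0.223], TCP at [222.586, 475.486, 239.294] pointing down, gripper open.
Joint ranges: [-2.94, 2.94], [-0.97, 2.17], [0.19, 2.56], [-1.23, 4.37], [0.02, 3.11], [-2.88, 2.88]. Speed limits (rad/s): [2.39, 2.39, 3.01, 3.14, 3.14, 3.14].

## Interface

Orientations are given as a 3x3 rotation matrix whose columns are the frame's x, y, z axes.
In Python, from station import ctrl gives the robot as it stands.
- The arm moves only by the shell command python3 -m creep 'ROWS'. ROWS is JSON, a list of rows, each an object of numbers: "grip": the closure, from 0 (fully open) to 1 (shut); "tx", "ty", "tz": the shift along the tool's x, y, z in cm; "ax", "ay", "az": the turn, a rotation vector about the tool's x, y, z in degrees. In form: [{"grip": .., "tx": .., "ty": .., "tz": .., "ax": .., "ay": .., "az": ..}, ...]. A call has exactly 10 rows; each row is the pose to reach, as a shift and turn from the pose commanded when the call began, along the tool's axes at that moment; what a row does not reach only later rows make up. A row lasts 1/10 s, in which the tool goes at most 50 mm and 8.59 degrees, less where a joint would pass 70% of its speed; a pose out of reach is approached as far as the arm can. A call with a gripper value outside its range is refused whole. The fingers move at their own pace and stop on an object; the grip force is fixed at half the most. Time passes only in rows, so rows that repeat a pose let the fingers close, or fill a call up. It gives the time, the measured TCP pose, the force, the opening and the grip force at its end, in the units of the state.
- ctrl.state(): the state, without advancing time (a new reading comes with each control period).
- ctrl.read_camera(name): name is "scene" or "top"; returns (picture, depth): 400x640x3 uint8, red, green, blue; 400x640 float32, mm along the optical axis (not along the pixel's ray), 0 where there is no reading.
- ctrl.calibration(name): a dict with "K" (3x3 intrinsics, pixels), "k1" (the pictures are not rectified: a ray, as slopes to the right and down, at radius r is drawn at 1 + k1 r^2 times it, then the intrinsics apply), "pose" (4x4, takes a point from camera to world coordinates). Camera axes: x right, y up, looking along -z (the intrinsics and any distortion apply to the point x, -y, -z); pixel columns grow to the right and rows downward; lengths in mm; the calibration is good to about 2 mm. A picture is of the moment at which its call begins. calibration takes no time and is no camera call.
- ctrl.close_job(): hands the job in; it is judged then, once.
Trained networks look in the newest picture that a camera, given by its name, has taken for a name from the list of things; names that differ only in an ending like _2 or _b are one class to them, and where a whole thing is asked for, a point or a joint stands for the part that bears it (a point fixed in the world has none). Each returns a list of dicts, best first, with "conf" (0 to 1); they miss things now and then, are a little off and sometimes report something else, mostly with a low value. They report only what shows in the picture. A call takes as long as a camera call. They do not tell look-alikes from the thing itself.
- ctrl.spot_in(query, camera): "location" ([column, row] as shares, 0 to 1, of the picture: columns of its width, rows of its height, amid what is visible of it).
- ctrl.regions_of(query, camera): "region" (400x640 bool, what is visible of it) and "location" ([column, row] as shares, 0 to 1, of the picture: columns of its width, rows of its height, amid what is visible of it).
- ctrl.landmark_of(query, camera): "location" ([column, row] as shares, 0 to 1, of the picture: columns of its width, rows of its height: a listed point, or the origin of a listed thing).
The state is a dict: "time_s": time; "joint_pos": joint angles; "joint_vel": joint speeds; "tau": joint torques, N m; "position": TCP position; "tool_rot": TCP orientation; "contact_force": force on the tool from outside, world axes, zero at the start; "wrist_torque": the same for the moment, N m; "opening": finger opening in mm; "gripper_force": force on a finger pad.
Only numpy, scipy, OpenCV 4.12 (cv2) and the standard library are available. Lean on these libraries where they do the work, as an engineer would, in place of code of your own. Each camera call takes 0.05 s, during which the arm holds its last target. There are 200 camera calls.

## Task

The black mixing ball is stuck in the narrow neck of the clear shaker bottle. Rock the bottle from side to side until the ball drops down to its bottom, then stand the bottle upright in the middle of the cork coaster and let go, setting it down gently rather than dropping it. Never lay the bottle down or turn it over, keep the ball inside, and leave the other things on the counter where they are.

Things in the scene. Friction and masses are not known exactly. Their poses are not given: they have to be found in the camera images.
- shaker_neck (a point): Point on the centre line of the clear plastic shaker bottle's neck, 150 mm above its underside: a good place to grip from above. z points up along the bottle, y along its broad side, x through its narrow side. The neck runs from 110 to 180 mm above the underside, is flat-sided, 33 mm (x) by 53 mm (y) outside, wall 3 mm, open at the top, with a grey lip.
- shaker_foot (a point): The centre of the bottle's underside (axes as shaker_neck). The bottle is 180 mm tall, about 0.22 kg (varies), and stands on the counter at the start. Its flat-sided body is 62 mm (x) by 92 mm (y), 88 mm high, with a grey foot; sloping shoulders from 88 to 110 mm.
- upper_baffle (a point): Free edge of the upper of two white baffles inside the neck, 150 mm up. It grows from the -y wall, slopes 15 degrees down towards that wall and leaves its gap at +y. The ball starts on it, against the -y wall. Lean the bottle's top towards +y by clearly more than 15 degrees (about 35 is plenty), hold half a second: the ball rolls through the gap on to the lower baffle.
- lower_baffle (a point): Free edge of the lower baffle, 116 mm up. It is the mirror image: grows from the +y wall, slopes down towards it, gap at -y. Once the ball lies on it, lean the bottle's top as far towards -y and the ball falls into the body. Leaning towards x does nothing.
- ball_center (a point): The centre of the black rubber-coated steel mixing ball, 24 mm in diameter, 35 g, loose inside the bottle's neck. Resting on the bottle's bottom its centre is 20 mm above the bottle's underside.
- coaster_top (a point): The centre of the top face of the round cork coaster, fixed to the counter, 130 mm in diameter, 8 mm thick (top at z = 8 mm).
- shaker: The shaker bottle itself: the same point and axes as shaker_foot.
- mug_mid (a point): Bystander, to be left alone: white mug with a side handle, 76 mm across, 85 mm high; the point lies on it about half-way up.
- spice_mid (a point): Bystander, to be left alone: amber glass spice jar, 48 mm across, 95 mm high; the point lies on it about half-way up.
- spice2_mid (a point): Bystander, to be left alone: green glass spice jar, 48 mm across, 95 mm high; the point lies on it about half-way up.
- bowl_mid (a point): Bystander, to be left alone: white bowl, 110 mm across, 50 mm high; the point lies on it about half-way up.
- tin_mid (a point): Bystander, to be left alone: plain steel tin, 72 mm across, 75 mm high; the point lies on it about half-way up.
- spatula_mid (a point): Bystander, to be left alone: black spatula, 240 mm long, lying; the point lies on it about half-way up.
- spoon_mid (a point): Bystander, to be left alone: wooden spoon, 200 mm long, lying; the point lies on it about half-way up.
Not all that is in view belongs to the job. There is more than one size of the shaker; the job needs the smallest.

How it is judged:
By the outcome, as a careful person would: the job done as asked, in the order asked, and still so for the second after the job is handed in, with the robot touching nothing.
It also fails if it takes over 51 s, if anything falls off the work surface, if the arm or the gripper's body presses on something with over 40 N, if the wrist force passes 120 N, or if a joint passes its speed limit or range.

## Working session

There is one attempt and no reset: what is moved stays moved. The work goes in short steps, Python scripts to look and compute and a shell command to move; the robot and the scene stay as the last step left them, time stands still between calls to the robot, and variables do not carry over. Pictures are saved under pics/ and viewed, at most 10 in all, crops included, and the job is handed in when it is done.

```bash
mkdir -p pics
cat > h.py <<'E'
import numpy as np, cv2
from station import ctrl
def ray(cam,px):
    c=ctrl.calibration(cam);K=np.array(c["K"]);k1=c["k1"]
    d=np.array([(px[0]-K[0,2])/K[0,0],(px[1]-K[1,2])/K[1,1]]);u=d.copy()
    for _ in range(20): u=d/(1+k1*(u@u))
    P=np.array(c["pose"]);return P[:3,3],P[:3,:3]@np.array([u[0],-u[1],-1.0])
def atz(cam,px,z):
    o,r=ray(cam,px);return o+r*(z-o[2])/r[2]
def proj(cam,p):
    c=ctrl.calibration(cam);K=np.array(c["K"]);P=np.array(c["pose"])
    q=P[:3,:3].T@(np.array(p)-P[:3,3]);u=np.array([q[0],-q[1]])/-q[2];u=u*(1+c["k1"]*(u@u))
    return K[:2,:2]@u+K[:2,2]
def loc(l): return np.array(l["location"])*[640,400]
E
python3 - <<'E'
from h import *
for cam in("top","scene"):
    im,d=ctrl.read_camera(cam);np.save(f"pics/{cam}_d.npy",d)
    cv2.imwrite(f"pics/{cam}0.png",im[:,:,::-1])
    print(cam,np.round(ctrl.calibration(cam)["pose"],2).tolist())
    for q,z in(("shaker_neck",150),("shaker_foot",0),("coaster_top",8),("ball_center",165)):
        for l in ctrl.landmark_of(q,cam):
            p=loc(l);print(q,round(l["conf"],2),p.round(1),atz(cam,p,z).round(0))
print(ctrl.state()["time_s"],np.round(ctrl.state()["tool_rot"],3).tolist())
E
```

```text
top [[-0.02, 0.99, -0.12, 431.65], [-1.0, -0.02, 0.01, 27.29], [0.01, 0.12, 0.99, 1085.46], [0.0, 0.0, 0.0, 1.0]]
shaker_neck 0.8 [425.3 195.1] [ 563. -269.  150.]
shaker_neck 0.77 [457.9 123.3] [ 752. -365.  150.]
shaker_neck 0.77 [426.5 262.4] [ 393. -263.  150.]
shaker_neck 0.33 [423.3 192.9] [ 569. -264.  150.]
shaker_foot 0.91 [403.8 260. ] [ 395. -243.    0.]
shaker_foot 0.85 [429.6 148.4] [ 727. -337.    0.]
shaker_foot 0.61 [404.4 203.3] [ 561. -253.    0.]
shaker_foot 0.52 [163.6 219.8] [523. 456.   0.]
coaster_top 0.97 [226.6 233.6] [479. 270.   8.]
ball_center 0.64 [432.1 193.3] [ 565. -282.  165.]
scene [[0.17, -0.74, 0.65, 1362.69], [0.98, 0.13, -0.12, -150.21], [0.01, 0.66, 0.75, 1046.73], [0.0, 0.0, 0.0, 1.0]]
shaker_neck 0.57 [238.  151.9] [ 318. -243.  150.]
shaker_neck 0.56 [206.4 240.3] [ 679. -346.  150.]
shaker_foot 0.93 [220.7 281.5] [ 727. -334.    0.]
shaker_foot 0.82 [241.6 232.2] [ 551. -263.    0.]
shaker_foot 0.75 [247.9 195.6] [ 388. -233.    0.]
coaster_top 0.71 [389.9 197. ] [489. 270.   8.]
coaster_top 0.56 [277.2 268.6] [ 716. -160.    8.]
ball_center 0.61 [392.1 193.5] [608. 218. 165.]
0.5 [[-0.906, 0.424, 0.0], [0.424, 0.906, 0.0], [-0.0, 0.0, -1.0]]
```

View pics/top0.png

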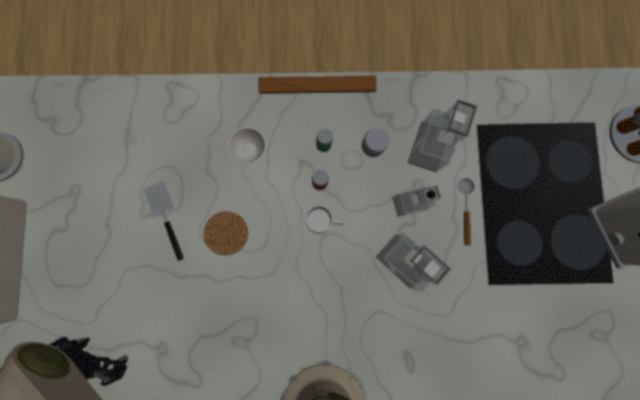

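View pics/scene0.png

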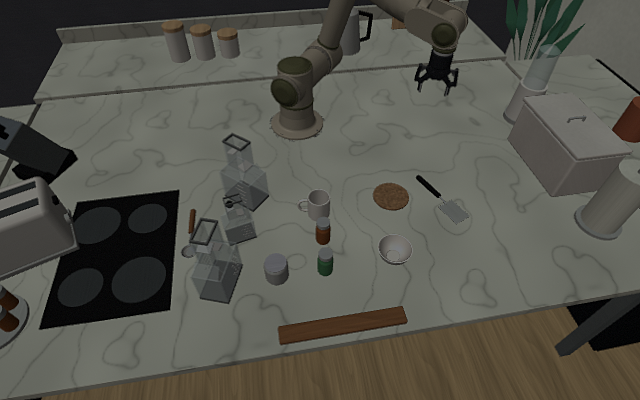

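Three look-alikes: bottles at top-view pixels (440,135) large, (415,200) small with black ball, and (412,262) large. By the description it is the middle one. I'll check it in a close crop with model outlines for the yaw.

```bash
cat > fit.py <<'E'
from h import *
def box(x,y,yaw):
    c,s=np.cos(yaw),np.sin(yaw);out=[]
    for hx,hy,z in((31,46,0),(31,46,88),(16.5,26.5,110),(16.5,26.5,180)):
        out.append([(x+c*a-s*b,y+s*a+c*b,z) for a,b in((-hx,-hy),(hx,-hy),(hx,hy),(-hx,hy))])
    return out
def draw(im,cam,x,y,yaw,x0,y0,f,col):
    for r in box(x,y,yaw):
        q=np.array([(proj(cam,p)-[x0,y0]+.5)*f for p in r]).astype(int);cv2.polylines(im,[q],True,col,1)
def mask(cam,x,y,yaw):
    pts=np.array([proj(cam,p) for r in box(x,y,yaw) for p in r]);m=np.zeros((400,640),np.uint8)
    rs=box(x,y,yaw)
    for i in range(3):
        h=cv2.convexHull(np.array([proj(cam,p) for p in rs[i]+rs[i+1]]).astype(np.float32))
        cv2.fillConvexPoly(m,np.round(h*16).astype(np.int32),1,shift=4)
    return m>0
E
cat > t.py <<'E'
from fit import *
from scipy.optimize import minimize
R={}
for cam in("top","scene"):
    ctrl.read_camera(cam)
    for l in ctrl.regions_of("shaker",cam):
        p=loc(l);print(cam,round(l["conf"],2),p.round(0),l["region"].sum())
        if np.linalg.norm(p-proj(cam,(560,-257,70)))<15 and cam not in R:R[cam]=l["region"]
def cost(v,cams):
    return sum(1-(m&R[c]).sum()/(m|R[c]).sum() for c in cams for m in[mask(c,v[0],v[1],v[2])])
best=None
for cams in(list(R),["top"]):
  rs=[]
  for yaw in np.radians(np.arange(-180,180,10)):
    if not(R):break
    r=minimize(cost,[560,-257,yaw],args=(cams,),method="Nelder-Mead",options=dict(initial_simplex=[[560,-257,yaw],[575,-257,yaw],[560,-242,yaw],[560,-257,yaw+.2]],maxiter=80))
    rs.append((r.fun,*r.x[:2].round(1),round(np.degrees(r.x[2]),1)))
  rs.sort();print(cams,*rs[:5],sep="\n")
  best=best or rs[0]
pic=[]
for cam,(x0,y0) in(("top",(375,165)),("scene",(200,175))):
    im,_=ctrl.read_camera(cam);c=cv2.resize(im[y0:y0+75,x0:x0+75,::-1],None,fx=5,fy=5,interpolation=cv2.INTER_CUBIC)
    draw(c,cam,best[1],best[2],np.radians(best[3]),x0,y0,5,(0,0,255));pic.append(c)
cv2.imwrite("pics/crop1.png",np.hstack(pic))
E
python3 t.py
```

```text
top 0.85 [441. 132.] 2960
top 0.76 [416. 197.] 1006
top 0.75 [410. 263.] 2464
scene 0.72 [214. 262.] 3223
scene 0.67 [235. 219.] 1187
scene 0.57 [244. 175.] 2379Traceback (most recent call last):
  File "t.py", line 16, in <module>
    r=minimize(cost,[560,-257,yaw],args=(cams,),method="Nelder-Mead",options=dict(initial_simplex=[[560,-257,yaw],[575,-257,yaw],[560,-242,yaw],[560,-257,yaw+.2]],maxiter=80))
    res = _minimize_neldermead(fun, x0, args, callback, bounds=bounds,
                               **options)
    fxcc = func(xcc)
    fx = function(np.copy(x), *(wrapper_args + args))
  File "t.py", line 10, in cost
    return sum(1-(m&R[c]).sum()/(m|R[c]).sum() for c in cams for m in[mask(c,v[0],v[1],v[2])])
  File "t.py", line 10, in <genexpr>
    return sum(1-(m&R[c]).sum()/(m|R[c]).sum() for c in cams for m in[mask(c,v[0],v[1],v[2])])
                                                                      ~~~~^^^^^^^^^^^^^^^^^^
  File "fit.py", line 14, in mask
    h=cv2.convexHull(np.array([proj(cam,p) for p in rs[i]+rs[i+1]]).astype(np.float32))
                               ~~~~^^^^^^^
  File "h.py", line 11, in proj
    c=ctrl.calibration(cam);K=np.array(c["K"]);P=np.array(c["pose"])
ValueError: time passes only in moves, steps and waits
```

Too many calibration calls; cache them.

```bash
sed -i 's/ctrl.calibration(cam)/cal(cam)/; 2a import functools\n@functools.cache\ndef cal(cam): return ctrl.calibration(cam)' h.py; python3 t.py; python3 -c "
from h import *;print(ctrl.state()['time_s'])"
```

```text
top 0.97 [412. 263.] 2502
top 0.91 [416. 200.] 956
top 0.73 [441. 132.] 2840
top 0.26 [319. 178.] 253
scene 0.68 [214. 264.] 3170
scene 0.57 [246. 175.] 2312
scene 0.55 [235. 219.] 1260
scene 0.39 [277. 269.] 629
['top', 'scene']
(np.float64(0.225147027139175), np.float64(562.0), np.float64(-267.0), np.float64(-167.1))
(np.float64(0.225147027139175), np.float64(562.0), np.float64(-267.0), np.float64(12.9))
(np.float64(0.22676090487277512), np.float64(562.1), np.float64(-267.0), np.float64(-167.2))
(np.float64(0.22676090487277512), np.float64(562.1), np.float64(-267.0), np.float64(12.8))
(np.float64(0.22676090487277512), np.float64(562.1), np.float64(-267.0), np.float64(12.8))
['top']
(np.float64(0.12385321100917435), np.float64(564.0), np.float64(-266.5), np.float64(-165.2))
(np.float64(0.12385321100917435), np.float64(564.0), np.float64(-266.5), np.float64(14.8))
(np.float64(0.12385321100917435), np.float64(564.0), np.float64(-266.5), np.float64(14.8))
(np.float64(0.12385321100917435), np.float64(564.0), np.float64(-266.5), np.float64(194.8))
(np.float64(0.12454212454212454), np.float64(563.5), np.float64(-265.0), np.float64(-166.3))
1.0
```

View pics/crop1.png

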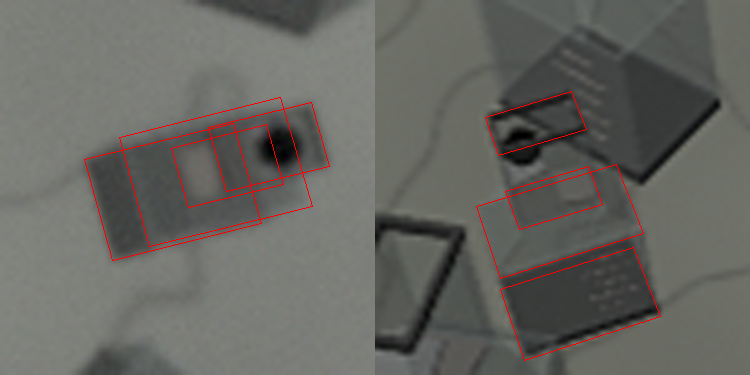

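The crop shows the small bottle with the black ball at its -y (right, top view) end. The fit is good: foot near (563,-266), yaw 14°. I'll grip it across its broad side, with the jaws closing along bottle y. First I go above it.

```bash
python3 -m creep '[{"grip":0,"tx":-6,"ty":-5,"tz":-4,"az":-4},{"grip":0,"tx":-12,"ty":-10,"tz":-5,"az":-8},{"grip":0,"tx":-18,"ty":-15,"tz":-5,"az":-12},{"grip":0,"tx":-24,"ty":-20,"tz":-5,"az":-16},{"grip":0,"tx":-27,"ty":-23,"tz":-5,"az":-20},{"grip":0,"tx":-30,"ty":-26,"tz":-5,"az":-24},{"grip":0,"tx":-33,"ty":-29,"tz":-5,"az":-28},{"grip":0,"tx":-36,"ty":-32,"tz":-5,"az":-32},{"grip":0,"tx":-39,"ty":-34,"tz":-5,"az":-36},{"grip":0,"tx":-42,"ty":-36,"tz":-5,"az":-39}]'
python3 -c "
from h import *
s=ctrl.state();R=np.array(s['tool_rot']);p=np.array(s['position']);print(s['time_s'],p,R.round(3).tolist())
print((R.T@(np.array([563,-266,260])-p)/10).round(2), np.degrees(np.arctan2(R[1,1],R[0,1])))"
```

```text
1.0 [222.59882011 475.49248601 239.31437944] [[-0.906, 0.424, 0.0], [0.424, 0.906, 0.0], [-0.0, 0.0, -1.0]]
[-62.27 -52.72  -2.07] 64.9150726358135invalid input at $[0]: expected keys grip, tx, ty, tz, ax, ay, az
```

All keys are required.

```bash
python3 -m creep '[{"grip":0,"tx":-3,"ty":-2.5,"tz":-4,"ax":0,"ay":0,"az":-4},{"grip":0,"tx":-6.5,"ty":-5.5,"tz":-5,"ax":0,"ay":0,"az":-8},{"grip":0,"tx":-10,"ty":-8.5,"tz":-5,"ax":0,"ay":0,"az":-12},{"grip":0,"tx":-13.5,"ty":-11.5,"tz":-5,"ax":0,"ay":0,"az":-16},{"grip":0,"tx":-17,"ty":-14.5,"tz":-5,"ax":0,"ay":0,"az":-20},{"grip":0,"tx":-20.5,"ty":-17.5,"tz":-5,"ax":0,"ay":0,"az":-24},{"grip":0,"tx":-24,"ty":-20.5,"tz":-5,"ax":0,"ay":0,"az":-28},{"grip":0,"tx":-27.5,"ty":-23.5,"tz":-5,"ax":0,"ay":0,"az":-32},{"grip":0,"tx":-31,"ty":-26.5,"tz":-5,"ax":0,"ay":0,"az":-36},{"grip":0,"tx":-34.5,"ty":-29.5,"tz":-5,"ax":0,"ay":0,"az":-39}]'
cat > st.py <<'E'
from h import *
import sys
s=ctrl.state();R=np.array(s['tool_rot']);p=np.array(s['position']);print(s['time_s'],p.round(1),R.round(3).tolist(),np.round(s['joint_pos'],2),"F",np.round(s['contact_force'],1),"op",round(s['opening'],1),s['gripper_force'])
if len(sys.argv)>1:print((R.T@(np.array([float(a) for a in sys.argv[1:4]])-p)/10).round(2))
E
python3 st.py 563 -266 260
```

```text
time_s: 2.0
position: [410.4, 60.2, 289.6]
tool_rot: [[-0.97, -0.243, 0.001], [-0.243, 0.97, 0.0], [-0.001, -0.0, -1.0]]
contact_force: [0.1, 0.7, 0.0]
opening: 85.3
gripper_force: 0.0
2.0 [410.4  60.2 289.6] [[-0.97, -0.243, 0.001], [-0.243, 0.97, 0.0], [-0.001, -0.0, -1.0]] [-0.14  0.03  1.71  0.    1.41 -1.95] F [0.1 0.7 0. ] op 85.3 0.0
[ -6.88 -35.34   2.97]
```

```bash
python3 -m creep '[{"grip":0,"tx":-0.8,"ty":-4,"tz":0,"ax":0,"ay":0,"az":0},{"grip":0,"tx":-1.6,"ty":-8,"tz":0,"ax":0,"ay":0,"az":0},{"grip":0,"tx":-2.4,"ty":-12,"tz":0,"ax":0,"ay":0,"az":0},{"grip":0,"tx":-3.2,"ty":-16,"tz":0,"ax":0,"ay":0,"az":0},{"grip":0,"tx":-4,"ty":-20,"tz":0,"ax":0,"ay":0,"az":0},{"grip":0,"tx":-4.8,"ty":-24,"tz":0,"ax":0,"ay":0,"az":0},{"grip":0,"tx":-5.6,"ty":-28,"tz":0,"ax":0,"ay":0,"az":0},{"grip":0,"tx":-6.4,"ty":-32,"tz":1,"ax":0,"ay":0,"az":0},{"grip":0,"tx":-6.9,"ty":-35,"tz":2,"ax":0,"ay":0,"az":0},{"grip":0,"tx":-6.9,"ty":-35.3,"tz":3,"ax":0,"ay":0,"az":0}]'
python3 st.py 563 -266 140
python3 - <<'E'
from fit import *
pic=[]
for cam,(x0,y0) in(("top",(365,145)),("scene",(180,115))):
    im,_=ctrl.read_camera(cam);c=cv2.resize(im[y0:y0+130,x0:x0+100,::-1],None,fx=4,fy=4,interpolation=cv2.INTER_CUBIC)
    draw(c,cam,563,-266,np.radians(14),x0,y0,4,(0,0,255))
    for z in(150,):
        q=((proj(cam,(563,-266,260))-[x0,y0]+.5)*4).astype(int);cv2.circle(c,tuple(map(int,q)),3,(0,255,0),-1)
    pic.append(c)
cv2.imwrite("pics/crop2.png",np.hstack(pic))
E
```

```text
time_s: 3.0
position: [562.2, -266.9, 257.6]
tool_rot: [[-0.971, -0.238, -0.001], [-0.238, 0.971, 0.0], [0.001, 0.0, -1.0]]
contact_force: [0.2, 0.4, -0.2]
opening: 85.2
gripper_force: 0.0
3.0 [ 562.2 -266.9  257.6] [[-0.971, -0.238, -0.001], [-0.238, 0.971, 0.0], [0.001, 0.0, -1.0]] [-0.63  0.52  1.14 -0.    1.48 -2.44] F [ 0.2  0.4 -0.2] op 85.2 0.0
[-0.11  0.07 11.76]
```

View pics/crop2.png

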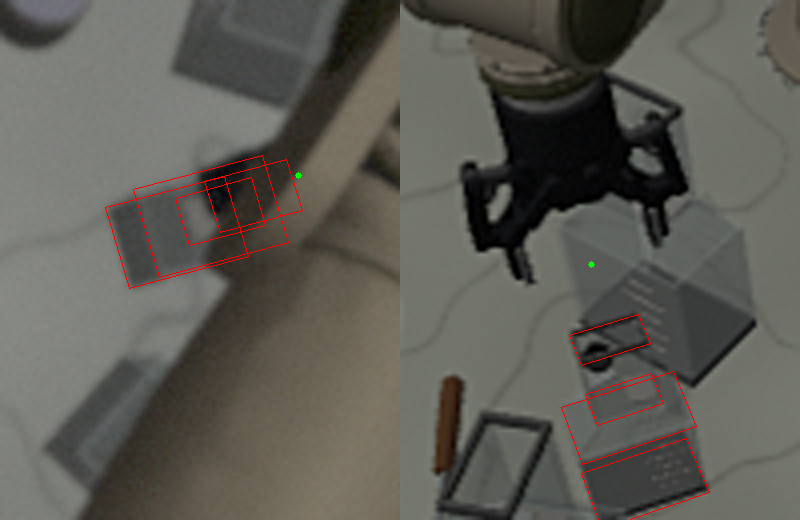

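The fingertips straddle the neck axis: their midpoint, crop (592,260), matches the prediction (591,264). Now I descend.

```bash
python3 -m creep '[{"grip":0,"tx":-0.1,"ty":0,"tz":2,"ax":0,"ay":0,"az":0},{"grip":0,"tx":-0.1,"ty":0.1,"tz":4,"ax":0,"ay":0,"az":0},{"grip":0,"tx":-0.1,"ty":0.1,"tz":6,"ax":0,"ay":0,"az":0},{"grip":0,"tx":-0.1,"ty":0.1,"tz":8,"ax":0,"ay":0,"az":0},{"grip":0,"tx":-0.1,"ty":0.1,"tz":9.5,"ax":0,"ay":0,"az":0},{"grip":0,"tx":-0.1,"ty":0.1,"tz":10.5,"ax":0,"ay":0,"az":0},{"grip":0,"tx":-0.1,"ty":0.1,"tz":11.3,"ax":0,"ay":0,"az":0},{"grip":0,"tx":-0.1,"ty":0.1,"tz":11.9,"ax":0,"ay":0,"az":0},{"grip":0,"tx":-0.1,"ty":0.1,"tz":11.9,"ax":0,"ay":0,"az":0},{"grip":0.15,"tx":-0.1,"ty":0.1,"tz":11.9,"ax":0,"ay":0,"az":0}]'
python3 - <<'E'
from fit import *
x0,y0=180,115
im,_=ctrl.read_camera("scene");c=cv2.resize(im[y0:y0+130,x0:x0+100,::-1],None,fx=4,fy=4,interpolation=cv2.INTER_CUBIC)
cv2.imwrite("pics/crop3.png",c)
E
```

```text
time_s: 4.1
position: [562.8, -262.9, 140.8]
tool_rot: [[-0.971, -0.241, 0.001], [-0.241, 0.971, -0.0], [-0.001, -0.001, -1.0]]
contact_force: [-0.1, 0.7, 0.3]
opening: 73.8
gripper_force: 0.0
```

View pics/crop3.png

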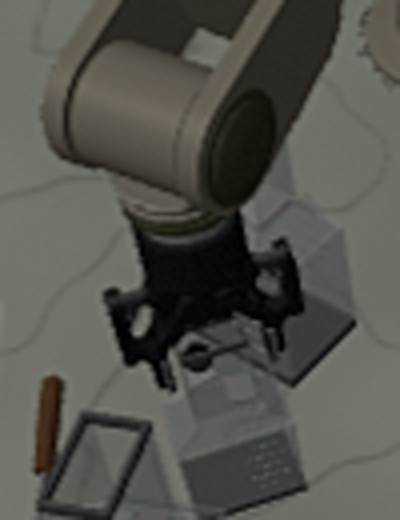

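The tips straddle the neck at crop (170,385) and (278,350). Closing.

```bash
python3 -m creep '[{"grip":0.2,"tx":0,"ty":0,"tz":0,"ax":0,"ay":0,"az":0},{"grip":0.25,"tx":0,"ty":0,"tz":0,"ax":0,"ay":0,"az":0},{"grip":0.3,"tx":0,"ty":0,"tz":0,"ax":0,"ay":0,"az":0},{"grip":0.34,"tx":0,"ty":0,"tz":0,"ax":0,"ay":0,"az":0},{"grip":0.38,"tx":0,"ty":0,"tz":0,"ax":0,"ay":0,"az":0},{"grip":0.42,"tx":0,"ty":0,"tz":0,"ax":0,"ay":0,"az":0},{"grip":0.5,"tx":0,"ty":0,"tz":0,"ax":0,"ay":0,"az":0},{"grip":0.8,"tx":0,"ty":0,"tz":0,"ax":0,"ay":0,"az":0},{"grip":1,"tx":0,"ty":0,"tz":0,"ax":0,"ay":0,"az":0},{"grip":1,"tx":0,"ty":0,"tz":0,"ax":0,"ay":0,"az":0}]'
```

```text
time_s: 5.15
position: [562.8, -263.2, 140.8]
tool_rot: [[-0.971, -0.24, 0.001], [-0.24, 0.971, -0.001], [-0.001, -0.001, -1.0]]
contact_force: [0.6, -3.6, 5.3]
opening: 52.7
gripper_force: 62.8
```

Gripped at 52.7 mm. Lift straight up.

```bash
python3 -m creep '[{"grip":1,"tx":0,"ty":0,"tz":-0.5,"ax":0,"ay":0,"az":0},{"grip":1,"tx":0,"ty":0,"tz":-1.5,"ax":0,"ay":0,"az":0},{"grip":1,"tx":0,"ty":0,"tz":-3.5,"ax":0,"ay":0,"az":0},{"grip":1,"tx":0,"ty":0,"tz":-6,"ax":0,"ay":0,"az":0},{"grip":1,"tx":0,"ty":0,"tz":-8.5,"ax":0,"ay":0,"az":0},{"grip":1,"tx":0,"ty":0,"tz":-11,"ax":0,"ay":0,"az":0},{"grip":1,"tx":0,"ty":0,"tz":-13.5,"ax":0,"ay":0,"az":0},{"grip":1,"tx":0,"ty":0,"tz":-15.5,"ax":0,"ay":0,"az":0},{"grip":1,"tx":0,"ty":0,"tz":-16.5,"ax":0,"ay":0,"az":0},{"grip":1,"tx":0,"ty":0,"tz":-17,"ax":0,"ay":0,"az":0}]'
python3 st.py 480 270 310
```

```text
time_s: 6.15
position: [562.6, -262.5, 310.8]
tool_rot: [[-0.971, -0.241, 0.0], [-0.241, 0.971, 0.0], [-0.0, 0.0, -1.0]]
contact_force: [-0.3, 0.4, -2.6]
opening: 52.4
gripper_force: 63.0
6.15 [ 562.6 -262.5  310.8] [[-0.971, -0.241, 0.0], [-0.241, 0.971, 0.0], [-0.0, 0.0, -1.0]] [-0.63  0.5   1.04  0.    1.6  -2.44] F [-0.3  0.4 -2.6] op 52.4 62.98328161239624
[-4.8  53.67  0.09]
```

Lifted, and the weight reads about 2.6 N. Carry it smoothly toward the coaster.

```bash
python3 -m creep '[{"grip":1,"tx":0,"ty":0.5,"tz":0,"ax":0,"ay":0,"az":0},{"grip":1,"tx":-0.2,"ty":2,"tz":0,"ax":0,"ay":0,"az":0},{"grip":1,"tx":-0.4,"ty":5,"tz":0,"ax":0,"ay":0,"az":0},{"grip":1,"tx":-0.8,"ty":9,"tz":0,"ax":0,"ay":0,"az":0},{"grip":1,"tx":-1.2,"ty":13,"tz":0,"ax":0,"ay":0,"az":0},{"grip":1,"tx":-1.6,"ty":17,"tz":0,"ax":0,"ay":0,"az":0},{"grip":1,"tx":-2,"ty":21,"tz":0,"ax":0,"ay":0,"az":0},{"grip":1,"tx":-2.4,"ty":25,"tz":0,"ax":0,"ay":0,"az":0},{"grip":1,"tx":-2.8,"ty":29,"tz":0,"ax":0,"ay":0,"az":0},{"grip":1,"tx":-3.2,"ty":33,"tz":0,"ax":0,"ay":0,"az":0}]'
python3 -m creep '[{"grip":1,"tx":-0.4,"ty":4,"tz":0,"ax":0,"ay":0,"az":0},{"grip":1,"tx":-0.8,"ty":8,"tz":0,"ax":0,"ay":0,"az":0},{"grip":1,"tx":-1.1,"ty":11,"tz":0,"ax":0,"ay":0,"az":0},{"grip":1,"tx":-1.3,"ty":13.5,"tz":0,"ax":0,"ay":0,"az":0},{"grip":1,"tx":-1.5,"ty":15.5,"tz":0,"ax":0,"ay":0,"az":0},{"grip":1,"tx":-1.6,"ty":17,"tz":0,"ax":0,"ay":0,"az":0},{"grip":1,"tx":-1.6,"ty":18,"tz":0,"ax":0,"ay":0,"az":0},{"grip":1,"tx":-1.6,"ty":18.5,"tz":0,"ax":0,"ay":0,"az":0},{"grip":1,"tx":-1.6,"ty":18.7,"tz":0,"ax":0,"ay":0,"az":0},{"grip":1,"tx":-1.6,"ty":18.7,"tz":0,"ax":0,"ay":0,"az":0}]'
python3 st.py 480 270 310
```

```text
time_s: 7.15
position: [512.8, 67.7, 309.5]
tool_rot: [[-0.971, -0.241, -0.001], [-0.241, 0.971, 0.0], [0.001, 0.001, -1.0]]
contact_force: [-0.0, -0.7, -3.0]
opening: 52.3
gripper_force: 63.3
time_s: 8.15
position: [484.9, 250.3, 310.2]
tool_rot: [[-0.971, -0.24, -0.0], [-0.24, 0.971, -0.0], [0.0, -0.0, -1.0]]
contact_force: [0.2, -0.2, -2.7]
opening: 52.3
gripper_force: 63.3
8.15 [484.9 250.3 310.2] [[-0.971, -0.24, -0.0], [-0.24, 0.971, -0.0], [0.0, -0.0, -1.0]] [ 0.26  0.32  1.3  -0.    1.52 -1.55] F [ 0.2 -0.2 -2.7] op 52.3 63.29243302345276
[0.   2.03 0.02]
```

Lean the top 36° toward +y (ax positive) and hold.

```bash
python3 -m creep '[{"grip":1,"tx":0,"ty":0,"tz":0,"ax":2,"ay":0,"az":0},{"grip":1,"tx":0,"ty":0,"tz":0,"ax":6,"ay":0,"az":0},{"grip":1,"tx":0,"ty":0,"tz":0,"ax":11,"ay":0,"az":0},{"grip":1,"tx":0,"ty":0,"tz":0,"ax":16,"ay":0,"az":0},{"grip":1,"tx":0,"ty":0,"tz":0,"ax":21,"ay":0,"az":0},{"grip":1,"tx":0,"ty":0,"tz":0,"ax":26,"ay":0,"az":0},{"grip":1,"tx":0,"ty":0,"tz":0,"ax":31,"ay":0,"az":0},{"grip":1,"tx":0,"ty":0,"tz":0,"ax":34,"ay":0,"az":0},{"grip":1,"tx":0,"ty":0,"tz":0,"ax":36,"ay":0,"az":0},{"grip":1,"tx":0,"ty":0,"tz":0,"ax":36,"ay":0,"az":0}]'
python3 -m creep '[{"grip":1,"tx":0,"ty":0,"tz":0,"ax":0,"ay":0,"az":0},{"grip":1,"tx":0,"ty":0,"tz":0,"ax":0,"ay":0,"az":0},{"grip":1,"tx":0,"ty":0,"tz":0,"ax":0,"ay":0,"az":0},{"grip":1,"tx":0,"ty":0,"tz":0,"ax":0,"ay":0,"az":0},{"grip":1,"tx":0,"ty":0,"tz":0,"ax":0,"ay":0,"az":0},{"grip":1,"tx":0,"ty":0,"tz":0,"ax":0,"ay":0,"az":0},{"grip":1,"tx":0,"ty":0,"tz":0,"ax":0,"ay":0,"az":0},{"grip":1,"tx":0,"ty":0,"tz":0,"ax":0,"ay":0,"az":0},{"grip":1,"tx":0,"ty":0,"tz":0,"ax":0,"ay":0,"az":0},{"grip":1,"tx":0,"ty":0,"tz":0,"ax":0,"ay":0,"az":0}]'
python3 - <<'E'
from h import *
s=ctrl.state()["position"];p=proj("scene",[s[0],s[1],s[2]-70]).astype(int);x0,y0=p[0]-70,p[1]-70
im,_=ctrl.read_camera("scene");c=cv2.resize(im[y0:y0+140,x0:x0+140,::-1],None,fx=4,fy=4,interpolation=cv2.INTER_CUBIC)
cv2.imwrite("pics/crop4.png",np.clip(c*1.5,0,255).astype(np.uint8));print(ctrl.state()["joint_pos"])
E
```

```text
time_s: 9.15
position: [484.8, 250.6, 309.6]
tool_rot: [[-0.971, -0.195, 0.14], [-0.241, 0.785, -0.571], [0.001, -0.588, -0.809]]
contact_force: [-0.1, 0.4, -2.1]
opening: 52.8
gripper_force: 66.5
time_s: 10.15
position: [484.8, 250.6, 310.3]
tool_rot: [[-0.971, -0.195, 0.141], [-0.241, 0.785, -0.571], [-0.0, -0.588, -0.809]]
contact_force: [0.3, 0.7, -2.6]
opening: 52.2
gripper_force: 66.5
[ 0.52012314  0.4595053   1.22624221 -0.6023914   1.63788287 -1.27869896]
```

View pics/crop4.png

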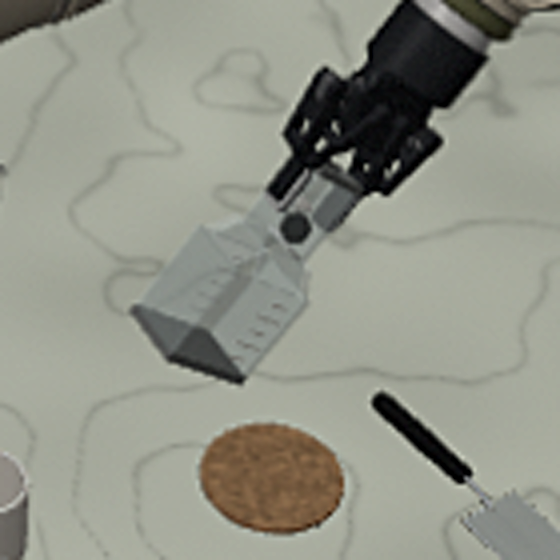

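The ball, at crop (295,228), is now down on the lower baffle and the bottle is held firmly. Now lean the other way.

```bash
python3 -m creep '[{"grip":1,"tx":0,"ty":0,"tz":0,"ax":-2,"ay":0,"az":0},{"grip":1,"tx":0,"ty":0,"tz":0,"ax":-6,"ay":0,"az":0},{"grip":1,"tx":0,"ty":0,"tz":0,"ax":-11,"ay":0,"az":0},{"grip":1,"tx":0,"ty":0,"tz":0,"ax":-16,"ay":0,"az":0},{"grip":1,"tx":0,"ty":0,"tz":0,"ax":-21,"ay":0,"az":0},{"grip":1,"tx":0,"ty":0,"tz":0,"ax":-26,"ay":0,"az":0},{"grip":1,"tx":0,"ty":0,"tz":0,"ax":-31,"ay":0,"az":0},{"grip":1,"tx":0,"ty":0,"tz":0,"ax":-36,"ay":0,"az":0},{"grip":1,"tx":0,"ty":0,"tz":0,"ax":-41,"ay":0,"az":0},{"grip":1,"tx":0,"ty":0,"tz":0,"ax":-46,"ay":0,"az":0}]'
python3 -m creep '[{"grip":1,"tx":0,"ty":0,"tz":0,"ax":-5,"ay":0,"az":0},{"grip":1,"tx":0,"ty":0,"tz":0,"ax":-10,"ay":0,"az":0},{"grip":1,"tx":0,"ty":0,"tz":0,"ax":-15,"ay":0,"az":0},{"grip":1,"tx":0,"ty":0,"tz":0,"ax":-20,"ay":0,"az":0},{"grip":1,"tx":0,"ty":0,"tz":0,"ax":-24,"ay":0,"az":0},{"grip":1,"tx":0,"ty":0,"tz":0,"ax":-26,"ay":0,"az":0},{"grip":1,"tx":0,"ty":0,"tz":0,"ax":-26,"ay":0,"az":0},{"grip":1,"tx":0,"ty":0,"tz":0,"ax":-26,"ay":0,"az":0},{"grip":1,"tx":0,"ty":0,"tz":0,"ax":-26,"ay":0,"az":0},{"grip":1,"tx":0,"ty":0,"tz":0,"ax":-26,"ay":0,"az":0}]'
python3 -m creep '[{"grip":1,"tx":0,"ty":0,"tz":0,"ax":0,"ay":0,"az":0},{"grip":1,"tx":0,"ty":0,"tz":0,"ax":0,"ay":0,"az":0},{"grip":1,"tx":0,"ty":0,"tz":0,"ax":0,"ay":0,"az":0},{"grip":1,"tx":0,"ty":0,"tz":0,"ax":0,"ay":0,"az":0},{"grip":1,"tx":0,"ty":0,"tz":0,"ax":2,"ay":0,"az":0},{"grip":1,"tx":0,"ty":0,"tz":0,"ax":6,"ay":0,"az":0},{"grip":1,"tx":0,"ty":0,"tz":0,"ax":11,"ay":0,"az":0},{"grip":1,"tx":0,"ty":0,"tz":0,"ax":16,"ay":0,"az":0},{"grip":1,"tx":0,"ty":0,"tz":0,"ax":21,"ay":0,"az":0},{"grip":1,"tx":0,"ty":0,"tz":0,"ax":26,"ay":0,"az":0}]'
python3 -m creep '[{"grip":1,"tx":0,"ty":0,"tz":0,"ax":5,"ay":0,"az":0},{"grip":1,"tx":0,"ty":0,"tz":0,"ax":8,"ay":0,"az":0},{"grip":1,"tx":0,"ty":0,"tz":0,"ax":10,"ay":0,"az":0},{"grip":1,"tx":0,"ty":0,"tz":0,"ax":10,"ay":0,"az":0},{"grip":1,"tx":0,"ty":0,"tz":0,"ax":10,"ay":0,"az":0},{"grip":1,"tx":0,"ty":0,"tz":0,"ax":10,"ay":0,"az":0},{"grip":1,"tx":0,"ty":0,"tz":0,"ax":10,"ay":0,"az":0},{"grip":1,"tx":0,"ty":0,"tz":0,"ax":10,"ay":0,"az":0},{"grip":1,"tx":0,"ty":0,"tz":0,"ax":10,"ay":0,"az":0},{"grip":1,"tx":0,"ty":0,"tz":0,"ax":10,"ay":0,"az":0}]'
python3 - <<'E'
from fit import *
s=ctrl.state()["position"];pic=[]
for cam in("scene","top"):
    p=proj(cam,[s[0],s[1],s[2]-70]).astype(int);x0,y0=p[0]-50,p[1]-65
    im,_=ctrl.read_camera(cam);c=cv2.resize(im[y0:y0+130,x0:x0+100,::-1],None,fx=4,fy=4,interpolation=cv2.INTER_CUBIC)
    pic.append(c)
    for l in ctrl.landmark_of("coaster_top",cam)[:1]: print(cam,atz(cam,loc(l),8).round(1),l["conf"])
cv2.imwrite("pics/crop5.png",np.clip(np.hstack(pic)*1.5,0,255).astype(np.uint8))
E
python3 st.py 480 270 310
```

```text
time_s: 11.2
position: [484.9, 250.3, 310.6]
tool_rot: [[-0.971, -0.237, -0.042], [-0.241, 0.955, 0.171], [-0.001, 0.176, -0.984]]
contact_force: [0.7, -0.1, -2.9]
opening: 52.2
gripper_force: 66.5
time_s: 12.2
position: [484.7, 250.8, 310.5]
tool_rot: [[-0.97, -0.196, -0.141], [-0.241, 0.786, 0.57], [-0.001, 0.587, -0.81]]
contact_force: [0.2, -0.1, -1.9]
opening: 52.4
gripper_force: 71.3
time_s: 13.2
position: [484.8, 250.6, 310.6]
tool_rot: [[-0.971, -0.237, -0.041], [-0.24, 0.956, 0.166], [-0.0, 0.171, -0.985]]
contact_force: [0.1, 1.2, -2.5]
opening: 52.6
gripper_force: 71.0
time_s: 14.2
position: [484.9, 250.5, 310.3]
tool_rot: [[-0.971, -0.24, -0.0], [-0.24, 0.971, 0.0], [0.0, 0.0, -1.0]]
contact_force: [-0.1, -0.0, -1.9]
opening: 52.8
gripper_force: 70.9
scene [478.7 298.5   8. ] 0.6
top [478.4 278.4   8. ] 0.61
14.4 [484.8 250.6 310.3] [[-0.971, -0.241, -0.0], [-0.241, 0.971, 0.0], [0.0, 0.0, -1.0]] [ 0.26  0.32  1.3   0.    1.52 -1.55] F [ 0.2  0.2 -2.7] op 52.1 70.9222161769867
[0.   2.   0.03]
```

View pics/crop5.png

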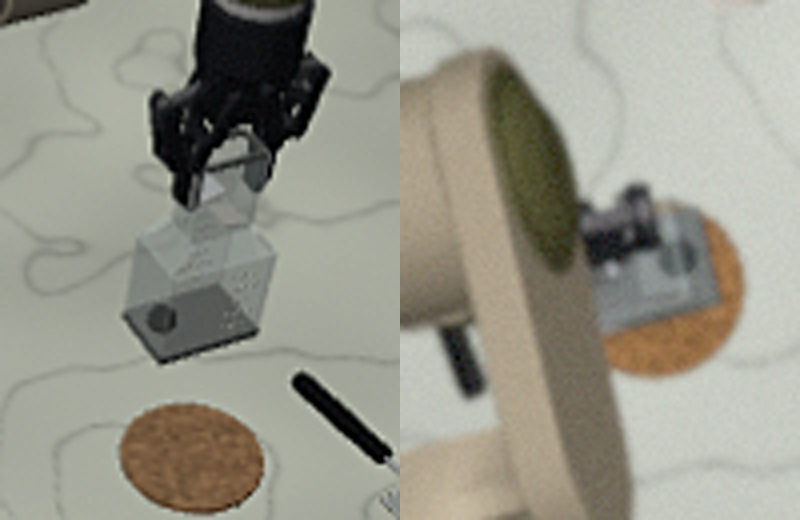

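The ball lies on the bottle bottom at crop (162,318). Next I get an accurate coaster centre from the unobstructed first pictures, and check the bottle's pose in the hand.

Run:
```python
from fit import *
for cam,(a,b) in(("top",(226,233)),("scene",(391,197))):
    im=cv2.imread(f"pics/{cam}0.png").astype(int);m=((im[:,:,2]-im[:,:,0])>25).astype(np.uint8)
    n,L,S,C=cv2.connectedComponentsWithStats(m);k=L[b,a]
    c=cv2.findContours((L==k).astype(np.uint8),0,1)[0][0]
    w=np.array([atz(cam,q[0],8)[:2] for q in c]).astype(np.float32);print(cam,S[k],cv2.fitEllipse(w))
R={}
for cam in("scene",):
    ctrl.read_camera(cam)
    for l in ctrl.regions_of("shaker",cam): print(l["conf"],loc(l),l["region"].sum())
    for l in ctrl.landmark_of("shaker_foot",cam): print("foot",l["conf"],loc(l).round(1),atz(cam,loc(l),160).round(1))
x0,y0=proj("scene",[484.8,250.6,240]).astype(int)-[50,65]
im,_=ctrl.read_camera("scene");c=cv2.resize(im[y0:y0+130,x0:x0+100,::-1],None,fx=4,fy=4,interpolation=cv2.INTER_CUBIC)
c=np.clip(c*1.5,0,255).astype(np.uint8)
for r in box(484.8,250.6,np.radians(14)):
    q=np.array([(proj("scene",np.add(p,[0,0,169]))-[x0,y0]+.5)*4 for p in r]).astype(int);cv2.polylines(c,[q],True,(0,0,255),1)
cv2.imwrite("pics/crop6.png",c)
```

```text
top [ 203  211   45   45 1522] ((481.8042907714844, 273.64654541015625), (124.21171569824219, 125.40812683105469), 0.606931209564209)
scene [373 183  36  27 757] ((483.2732849121094, 274.3942565917969), (124.96450805664062, 127.8961181640625), 57.35727310180664)
0.92 [241.792 176.08 ] 2488
0.75 [393.216 151.08 ] 1396
0.69 [214.912 263.32 ] 3296
foot 0.98 [217.7 281.9] [ 824.4 -313.6  160. ]
foot 0.82 [391.9 159.8] [456.2 264.8 160. ]
foot 0.59 [245.2 195.5] [ 535.4 -228.3  160. ]
```

View pics/crop6.png

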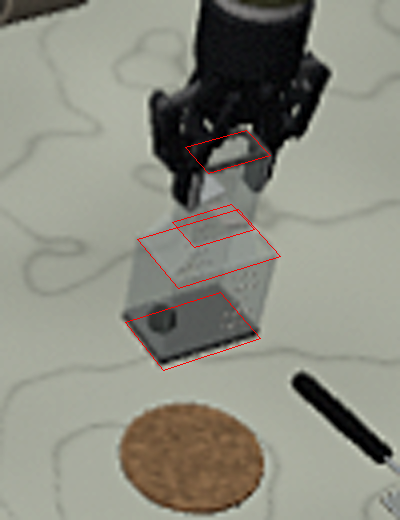

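The bottle is upright within a degree or two, and the coaster centre is about (482.5, 274). Shift over the centre and descend most of the way (161.5 mm to contact).

```bash
python3 -m creep '[{"grip":1,"tx":-0.1,"ty":0.5,"tz":0.5,"ax":0,"ay":0,"az":0},{"grip":1,"tx":-0.2,"ty":1.2,"tz":2,"ax":0,"ay":0,"az":0},{"grip":1,"tx":-0.4,"ty":2,"tz":4,"ax":0,"ay":0,"az":0},{"grip":1,"tx":-0.4,"ty":2.3,"tz":6.5,"ax":0,"ay":0,"az":0},{"grip":1,"tx":-0.4,"ty":2.3,"tz":9,"ax":0,"ay":0,"az":0},{"grip":1,"tx":-0.4,"ty":2.3,"tz":11.5,"ax":0,"ay":0,"az":0},{"grip":1,"tx":-0.4,"ty":2.3,"tz":13.5,"ax":0,"ay":0,"az":0},{"grip":1,"tx":-0.4,"ty":2.3,"tz":14.8,"ax":0,"ay":0,"az":0},{"grip":1,"tx":-0.4,"ty":2.3,"tz":15.3,"ax":0,"ay":0,"az":0},{"grip":1,"tx":-0.4,"ty":2.3,"tz":15.4,"ax":0,"ay":0,"az":0}]'
python3 - <<'E'
from fit import *
x0,y0=proj("scene",[483.5,274,80]).astype(int)-[50,65]
im,_=ctrl.read_camera("scene");c=cv2.resize(im[y0:y0+130,x0:x0+100,::-1],None,fx=4,fy=4,interpolation=cv2.INTER_CUBIC)
c=np.clip(c*1.5,0,255).astype(np.uint8)
for r in box(483.5,274,np.radians(14)):
    q=np.array([(proj("scene",np.add(p,[0,0,15.5]))-[x0,y0]+.5)*4 for p in r]).astype(int);cv2.polylines(c,[q],True,(0,0,255),1)
cv2.imwrite("pics/crop7.png",c)
E
```

```text
time_s: 15.6
position: [483.2, 274.0, 156.3]
tool_rot: [[-0.971, -0.241, -0.0], [-0.241, 0.971, 0.0], [0.0, 0.0, -1.0]]
contact_force: [-0.1, 0.5, -2.2]
opening: 52.4
gripper_force: 70.9
```

View pics/crop7.png

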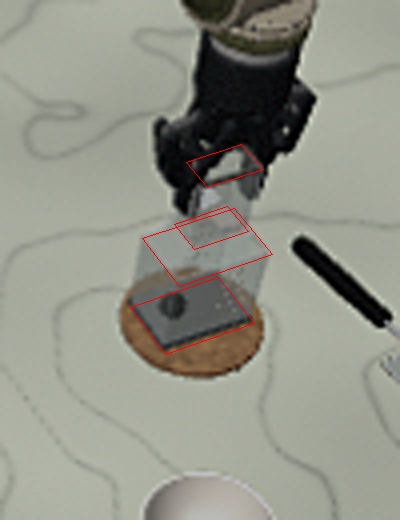

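Centred over the coaster. Lower slowly and watch the force.

```bash
python3 -m creep '[{"grip":1,"tx":0,"ty":0,"tz":0.1,"ax":0,"ay":0,"az":0},{"grip":1,"tx":0,"ty":0,"tz":0.2,"ax":0,"ay":0,"az":0},{"grip":1,"tx":0,"ty":0,"tz":0.3,"ax":0,"ay":0,"az":0},{"grip":1,"tx":0,"ty":0,"tz":0.4,"ax":0,"ay":0,"az":0},{"grip":1,"tx":0,"ty":0,"tz":0.5,"ax":0,"ay":0,"az":0},{"grip":1,"tx":0,"ty":0,"tz":0.55,"ax":0,"ay":0,"az":0},{"grip":1,"tx":0,"ty":0,"tz":0.6,"ax":0,"ay":0,"az":0},{"grip":1,"tx":0,"ty":0,"tz":0.6,"ax":0,"ay":0,"az":0},{"grip":1,"tx":0,"ty":0,"tz":0.6,"ax":0,"ay":0,"az":0},{"grip":1,"tx":0,"ty":0,"tz":0.6,"ax":0,"ay":0,"az":0}]'
python3 -m creep '[{"grip":1,"tx":0,"ty":0,"tz":0.05,"ax":0,"ay":0,"az":0},{"grip":1,"tx":0,"ty":0,"tz":0.05,"ax":0,"ay":0,"az":0},{"grip":1,"tx":0,"ty":0,"tz":0.1,"ax":0,"ay":0,"az":0},{"grip":1,"tx":0,"ty":0,"tz":0.1,"ax":0,"ay":0,"az":0},{"grip":1,"tx":0,"ty":0,"tz":0.1,"ax":0,"ay":0,"az":0},{"grip":1,"tx":0,"ty":0,"tz":0.1,"ax":0,"ay":0,"az":0},{"grip":1,"tx":0,"ty":0,"tz":0.1,"ax":0,"ay":0,"az":0},{"grip":1,"tx":0,"ty":0,"tz":0.1,"ax":0,"ay":0,"az":0},{"grip":1,"tx":0,"ty":0,"tz":0.1,"ax":0,"ay":0,"az":0},{"grip":1,"tx":0,"ty":0,"tz":0.1,"ax":0,"ay":0,"az":0}]'
```

```text
time_s: 16.65
position: [483.2, 273.9, 150.3]
tool_rot: [[-0.971, -0.24, 0.0], [-0.24, 0.971, 0.0], [-0.0, 0.0, -1.0]]
contact_force: [0.1, 0.2, -2.7]
opening: 52.4
gripper_force: 70.9
time_s: 17.65
position: [483.2, 273.9, 149.3]
tool_rot: [[-0.971, -0.24, 0.0], [-0.24, 0.971, -0.0], [-0.0, -0.0, -1.0]]
contact_force: [-0.3, -0.9, -2.2]
opening: 52.2
gripper_force: 70.9
```

```bash
python3 -m creep '[{"grip":1,"tx":0,"ty":0,"tz":0.05,"ax":0,"ay":0,"az":0},{"grip":1,"tx":0,"ty":0,"tz":0.05,"ax":0,"ay":0,"az":0},{"grip":1,"tx":0,"ty":0,"tz":0.1,"ax":0,"ay":0,"az":0},{"grip":1,"tx":0,"ty":0,"tz":0.1,"ax":0,"ay":0,"az":0},{"grip":1,"tx":0,"ty":0,"tz":0.1,"ax":0,"ay":0,"az":0},{"grip":1,"tx":0,"ty":0,"tz":0.1,"ax":0,"ay":0,"az":0},{"grip":1,"tx":0,"ty":0,"tz":0.1,"ax":0,"ay":0,"az":0},{"grip":1,"tx":0,"ty":0,"tz":0.1,"ax":0,"ay":0,"az":0},{"grip":1,"tx":0,"ty":0,"tz":0.1,"ax":0,"ay":0,"az":0},{"grip":1,"tx":0,"ty":0,"tz":0.1,"ax":0,"ay":0,"az":0}]'
python3 -m creep '[{"grip":1,"tx":0,"ty":0,"tz":0.05,"ax":0,"ay":0,"az":0},{"grip":1,"tx":0,"ty":0,"tz":0.05,"ax":0,"ay":0,"az":0},{"grip":1,"tx":0,"ty":0,"tz":0.05,"ax":0,"ay":0,"az":0},{"grip":1,"tx":0,"ty":0,"tz":0.05,"ax":0,"ay":0,"az":0},{"grip":1,"tx":0,"ty":0,"tz":0.05,"ax":0,"ay":0,"az":0},{"grip":1,"tx":0,"ty":0,"tz":0.05,"ax":0,"ay":0,"az":0},{"grip":1,"tx":0,"ty":0,"tz":0.05,"ax":0,"ay":0,"az":0},{"grip":1,"tx":0,"ty":0,"tz":0.05,"ax":0,"ay":0,"az":0},{"grip":1,"tx":0,"ty":0,"tz":0.05,"ax":0,"ay":0,"az":0},{"grip":1,"tx":0,"ty":0,"tz":0.05,"ax":0,"ay":0,"az":0}]'
```

```text
time_s: 18.65
position: [483.4, 273.9, 148.7]
tool_rot: [[-0.971, -0.24, 0.001], [-0.24, 0.971, 0.0], [-0.001, -0.0, -1.0]]
contact_force: [-1.1, -1.5, 4.8]
opening: 52.4
gripper_force: 71.5
time_s: 19.65
position: [483.5, 273.9, 148.7]
tool_rot: [[-0.971, -0.24, 0.001], [-0.24, 0.971, 0.0], [-0.001, -0.0, -1.0]]
contact_force: [-1.5, -2.9, 9.4]
opening: 52.4
gripper_force: 71.9
```

Seated: the force went from -2.5 to +9 N. Open slowly.

```bash
python3 -m creep '[{"grip":0.4,"tx":0,"ty":0,"tz":0,"ax":0,"ay":0,"az":0},{"grip":0.36,"tx":0,"ty":0,"tz":0,"ax":0,"ay":0,"az":0},{"grip":0.32,"tx":0,"ty":0,"tz":0,"ax":0,"ay":0,"az":0},{"grip":0.28,"tx":0,"ty":0,"tz":0,"ax":0,"ay":0,"az":0},{"grip":0.22,"tx":0,"ty":0,"tz":0,"ax":0,"ay":0,"az":0},{"grip":0.15,"tx":0,"ty":0,"tz":0,"ax":0,"ay":0,"az":0},{"grip":0.08,"tx":0,"ty":0,"tz":0,"ax":0,"ay":0,"az":0},{"grip":0,"tx":0,"ty":0,"tz":0,"ax":0,"ay":0,"az":0},{"grip":0,"tx":0,"ty":0,"tz":0,"ax":0,"ay":0,"az":0},{"grip":0,"tx":0,"ty":0,"tz":0,"ax":0,"ay":0,"az":0}]'
```

```text
time_s: 20.65
position: [483.2, 273.9, 147.8]
tool_rot: [[-0.971, -0.24, 0.0], [-0.24, 0.971, 0.0], [-0.0, 0.0, -1.0]]
contact_force: [0.2, 0.1, 0.0]
opening: 85.3
gripper_force: 0.0
```

```bash
python3 -m creep '[{"grip":0,"tx":0,"ty":0,"tz":-0.5,"ax":0,"ay":0,"az":0},{"grip":0,"tx":0,"ty":0,"tz":-1.5,"ax":0,"ay":0,"az":0},{"grip":0,"tx":0,"ty":0,"tz":-3,"ax":0,"ay":0,"az":0},{"grip":0,"tx":0,"ty":0,"tz":-5,"ax":0,"ay":0,"az":0},{"grip":0,"tx":0,"ty":0,"tz":-7,"ax":0,"ay":0,"az":0},{"grip":0,"tx":0,"ty":0,"tz":-9,"ax":0,"ay":0,"az":0},{"grip":0,"tx":0,"ty":0,"tz":-11,"ax":0,"ay":0,"az":0},{"grip":0,"tx":0,"ty":0,"tz":-13,"ax":0,"ay":0,"az":0},{"grip":0,"tx":0,"ty":0,"tz":-14.5,"ax":0,"ay":0,"az":0},{"grip":0,"tx":0,"ty":0,"tz":-15,"ax":0,"ay":0,"az":0}]'
python3 -c "
from h import *
im,_=ctrl.read_camera('scene');cv2.imwrite('pics/end.png',cv2.resize(im[80:330,170:490,::-1],None,fx=2.4,fy=2.4,interpolation=cv2.INTER_CUBIC))"
```

```text
time_s: 21.65
position: [483.5, 274.0, 300.2]
tool_rot: [[-0.971, -0.241, 0.003], [-0.241, 0.971, 0.001], [-0.004, 0.0, -1.0]]
contact_force: [-0.3, 1.1, 0.8]
opening: 85.2
gripper_force: 0.0
```

View pics/end.png

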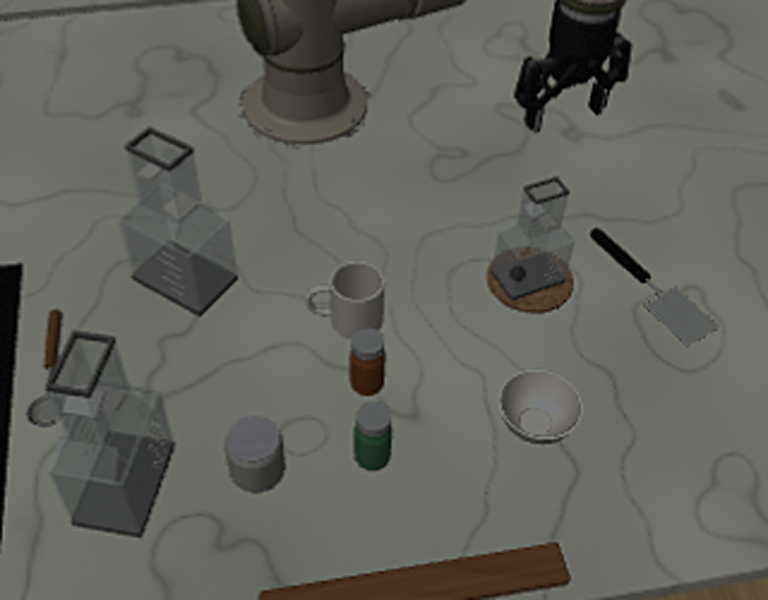

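The bottle stands upright in the middle of the coaster at picture (530,275), with the ball on its bottom and the bystanders in place. Handing in.

```bash
python3 -c "
from station import ctrl
print(ctrl.close_job())"
```

```text
the job is handed in; nothing more can be done
None
```

I rocked the ball down to the bottom of the smallest shaker, stood the bottle upright within a few millimetres of the middle of the cork coaster, let go, and handed the job in about 22 s into the 51 s limit. The other things on the counter look undisturbed.

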